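# Open the spice mill and hold its grinder head over the jar

### The job

Open the spice mill for me: lift the loose steel dust cap off its top and stand it, open end down as it came off, in the empty compartment at the other end of the wooden caddy, without dropping it. Then unscrew the tight black grinder head counter-clockwise, letting the caddy compartment brace the square jar so that the jar stays down in its place, and once the threads let go stop turning, lift the head straight up and hold it level over the jar's mouth, two or three centimetres clear of it, so that anything caught in the mill falls back into the jar. Finish like that, still gripping the head in the air, and leave the other things on the counter where they are.

Things in the scene. Friction and masses are not known exactly. Their poses are not given: they have to be found in the camera images.
- caddy: Wooden caddy, a low open box 211 mm long (its y), 75 mm wide (x), 32 mm high, held to the counter by suction feet: it does not move. Two partitions make three compartments in a row along y, 61 mm square inside, centres 68 mm apart, walls 7 mm, floor 6 mm thick. The mill stands in the end one at -y, a low tin in the middle, the end one at +y is empty. Origin: centre of the underside. Any yaw.
- empty_pocket (a point): Centre of the inner floor of the caddy's empty end compartment, 136 mm from the mill, 6 mm above the counter and 26 mm below the top of its walls; axes as the caddy's.
- jar: The mill's jar: square clear glass, 58 x 58 mm, flat shoulder 80 mm above its underside, then a round threaded neck 41 mm wide. About 0.3 kg, loose: it stands in an end compartment of the caddy with 1.5 mm play on each side, so the compartment's walls keep it from turning but nothing holds it down. Origin: centre of its underside; z up.
- mouth (a point): Centre of the jar's mouth (the top of the neck with its springy rubber seal), on the jar's axis, 102 mm above the jar's underside.
- head: The mill's grinder head, black plastic, 70 g: a ribbed round collar 48 mm in diameter, 34 mm tall, carrying a round grinding stub 36 mm in diameter, 26 mm tall. Origin: centre of the collar's underside, z up; screwed on it lies 82 to 83 mm above the jar's underside. Lifted straight up by 15 mm from there its lugs clear the neck, by 20 mm it clears the mouth.
- head_grip (a point): Where to grip the head: on its axis, 26 mm above the collar's underside. The head is tight (0.5 to 0.9 N m at first, easing as it turns; grip with 20 N or more) on three short lug threads. Turned counter-clockwise from above it rises about 2 mm and comes free after 0.75 to 1.05 rad, depending on the start; a stop blocks it somewhere past 1.4 rad. One turn of 1.15 to 1.35 rad always frees it.
- dust_cap: The mill's loose dust cap: a steel cup, upside down, 44 mm in diameter, 40 mm tall, 45 g. It rests on the head's collar around the stub with 2 mm play. Origin: centre of its open lower rim, z up towards the closed top, which is 40 mm above. Stood in the compartment its top is 46 mm above the counter, 14 mm above the caddy's walls: hold it by the top 12 mm.
- mug: Bystander: white mug, 82 mm wide, 95 mm tall, loose on the counter. Origin: centre of its underside.
- bowl: Bystander: small blue bowl, 124 mm wide, 50 mm tall, loose on the counter. Origin: centre of its underside.
- spoon: Bystander: wooden spoon 260 mm long, lying loose on the counter beyond the caddy. Origin: under its middle; its length is its x.
- tin: Bystander: flat round spice tin, 55 mm in diameter, 22 mm tall, loose in the caddy's middle compartment. Origin: centre of its underside.
Things that resemble listed ones, but are neither listed nor needed, are in the scene too. There is more than one size of the caddy; the one meant has the size given above.

How it is judged:
By the outcome, as a careful person would: the job done as asked, in the order asked, and still so for the second after the job is handed in, while the arm keeps its last pose, push and grip.
It also fails if it takes over 54 s, if anything falls off the work surface, if the arm or the gripper's body presses on something with over 40 N, if the wrist force passes 120 N, or if a joint passes its speed limit or range.

### The arm

A 6-joint arm with a two-finger parallel gripper is mounted at the origin on the work surface. World frame = base frame: x ahead of the robot, y to its left, z up, the work surface at z = 0. Lengths are in m, angles in rad, forces in N, time in s.
With the tool pointing down it reaches from about 0.35 to 0.975 m from the base axis. Payload 4.9 kg.
Tool frame: the origin (TCP) lies midway between the tips of the shut fingers; the grasp point (between the pads) lies ctrl.grip_depth behind it (ctrl.grip_depth is the distance from the TCP to the grasp point, in m); y points along the fingers, z is the direction in which the jaws open and shut, and the axes are right-handed (so a half turn about y gives the same grasp; the last joint's range is limited). The gripper opens to 85 mm and grips with 20 to 120 N. Pads are 22 mm wide; open, the fingers measure 114 mm over their backs; the gripper's body (76 mm by 85 mm) begins 54 mm behind the grasp point. The pads swing forward as they close: fully open they stand 13 mm farther back than shut.
Start: joints at [1.039, 0.053, 1.613, -0, 1.476, -0.119], TCP at [0.251, 0.572, 0.231] pointing down, gripper open.
Joint ranges: [-3.01, 3.01], [-1.01, 2.22], [0.06, 2.58], [-1.02, 4.17], [0.09, 2.62], [-3.14, 3.14]. Speed limits (rad/s): [2.57, 2.57, 3.14, 3.14, 3.14, 3.14].

### API

Orientations are given as a rotation vector (axis times angle).
In Python, from station import ctrl gives the robot as it stands.
- The arm moves only by the tool jog_arm, never from a script. Its argument "moves" is a list of rows, each a list of 6 numbers: the shift along the tool's x, y, z in mm, then the turn, a rotation vector about the tool's x, y, z in rad. In form: [[x, y, z, wx, wy, wz], ...]. A call has 1 to 12 rows; each row shifts and turns the commanded pose from where the row before left it, along the tool's axes as they then stand; what a row does not reach is not made up. A row lasts 1/10 s, in which the tool goes at most 50 mm and 8.59 degrees, less where a joint would pass 70% of its speed; a pose out of reach is approached as far as the arm can. A call is refused whole if a number of a shift passes 50 or a number of a turn 0.15, either way. A call with a gripper value outside its range is refused whole. "grip" is the finger opening in mm, from 0 to 85.4, set as the call begins (left out, the last holds). The fingers move at their own pace and stop on an object; "grip_force" is the grip in N (left out, the last holds). Time passes only in rows, so rows that do not move let the fingers close. It gives the time, the measured TCP pose, the force and the opening at its end, in the units of the state.
- ctrl.get_obs(): the state, without advancing time (a new reading comes with each control period).
- ctrl.get_image(name): name is "side" or "top"; returns the picture (480x640x3 uint8, red, green, blue); there is no depth.
- ctrl.camera_params(name): a dict with "fx", "fy", "cx", "cy" (pixels), "D" ([k1, k2, p1, p2, k3] as OpenCV has them; the pictures are not rectified), "pose" (4x4, takes a point from camera to world coordinates). Camera axes: x right, y up, looking along -z (the intrinsics and any distortion apply to the point x, -y, -z); pixel columns grow to the right and rows downward; lengths in m; the calibration is good to about 2 mm. A picture is of the moment at which its call begins. camera_params takes no time and is no camera call.
- ctrl.finish_job(): hands the job in, once; it reports no verdict.
The state is a dict: "t": time; "q": joint angles; "dq": joint speeds; "effort": joint torques, N m; "tool_pos": TCP position; "tool_rot": TCP orientation; "contact_force": force on the tool from outside, world axes, zero at the start; "wrist_torque": the same for the moment, N m; "opening": finger opening in m.
Only numpy, scipy, OpenCV 4.12 (cv2) and the standard library are available. Lean on these libraries where they do the work, as an engineer would, in place of code of your own. Each camera call takes 0.05 s, during which the arm holds its last target. There are 200 camera calls.

## Working session

There is one attempt and no reset: what is moved stays moved. The work goes in short steps, Python scripts to look and compute and a tool call to move; the robot and the scene stay as the last step left them, time stands still between calls to the robot, and variables do not carry over. Pictures are saved under pics/ and viewed, about 8 in all and at most 12, crops included, and the job is handed in when it is done.

Besides the shell and the picture viewer there is one more tool, called after "Emit:" as name([rows], argument=value, ...), one row to a line, values as JSON. jog_arm: Moves the arm, as the interface text tells. Its arguments: {"type":"object","properties":{"moves":{"type":"array","items":{"type":"array","items":{"type":"number"}}},"grip":{"type":"number"},"grip_force":{"type":"number"}},"required":["moves"]}

```bash
ls; mkdir -p pics; python3 - <<'E'
from station import ctrl
import cv2,numpy as np
np.set_printoptions(precision=4,suppress=True)
print(ctrl.grip_depth,ctrl.get_obs())
for n in("side","top"):
    cv2.imwrite(f"pics/{n}0.png",ctrl.get_image(n)[:,:,::-1]); print(n,ctrl.camera_params(n))
E
```

```text
pics
0.0187 {'t': 0.0, 'q': array([ 1.039 ,  0.0534,  1.6143, -0.    ,  1.476 , -0.119 ]), 'dq': array([ 0.0007, -0.0007, -0.0015,  0.0001,  0.0011, -0.001 ]), 'effort': array([  0.0018, -39.3686, -37.0176,   0.0002,   0.0071,  -0.    ]), 'tool_pos': array([0.2504, 0.572 , 0.23  ]), 'tool_rot': array([-1.5484,  0.3244, -0.3234]), 'contact_force': array([0.999 , 0.1677, 0.7647]), 'wrist_torque': array([ 0.0147, -0.0082,  0.0522]), 'opening': 0.08515028193592637}
side {'fx': 538.8851790443097, 'fy': 538.8851790443097, 'cx': 316.24688302259204, 'cy': 239.02154934160254, 'D': array([-0.1685,  0.    ,  0.    ,  0.    ,  0.    ]), 'pose': array([[ 0.6864,  0.357 , -0.6336, -0.2542],
       [-0.7272,  0.3361, -0.5984, -0.7865],
       [-0.0007,  0.8715,  0.4904,  0.7441],
       [ 0.    ,  0.    ,  0.    ,  1.    ]])}
top {'fx': 443.88132613367435, 'fy': 443.88132613367435, 'cx': 317.6546243365937, 'cy': 242.15798113177232, 'D': array([0.0253, 0.    , 0.    , 0.    , 0.    ]), 'pose': array([[ 0.0213,  0.9957, -0.0897,  0.4987],
       [-0.9995,  0.0192, -0.0237, -0.0215],
       [-0.0219,  0.0901,  0.9957,  1.0147],
       [ 0.    ,  0.    ,  0.    ,  1.    ]])}
```

View pics/top0.png

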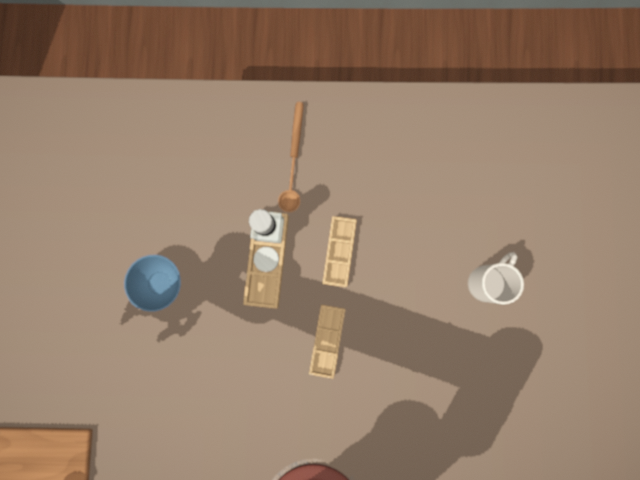

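View pics/side0.png

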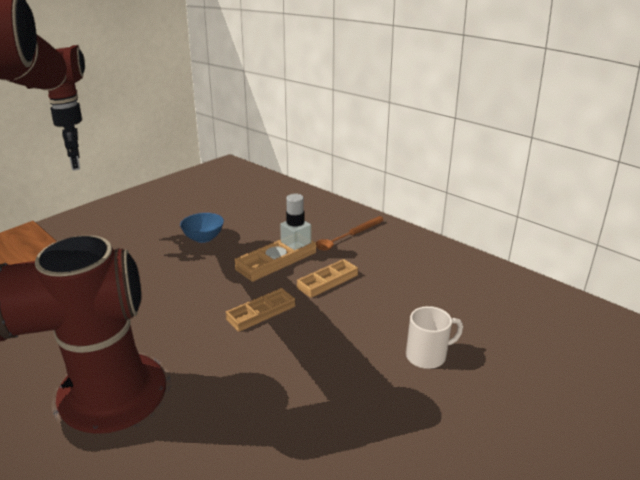

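```bash
cat > h.py <<'E'
import cv2,numpy as np
from station import ctrl
from scipy.spatial.transform import Rotation as R
np.set_printoptions(precision=4,suppress=True)
def ray(n,uv):
    p=ctrl.camera_params(n);K=np.array([[p['fx'],0,p['cx']],[0,p['fy'],p['cy']],[0,0,1]])
    a=cv2.undistortPoints(np.array(uv,float).reshape(-1,1,2),K,p['D']).reshape(-1,2)
    d=np.c_[a[:,0],-a[:,1],-np.ones(len(a))]@p['pose'][:3,:3].T
    return p['pose'][:3,3],d/np.linalg.norm(d,axis=1)[:,None]
def onz(n,uv,z):
    o,d=ray(n,uv);return o+d*((z-o[2])/d[:,2])[:,None]
def tri(a,b):
    (o1,d1),(o2,d2)=ray('top',[a]),ray('side',[b]);d1=d1[0];d2=d2[0]
    s=np.linalg.lstsq(np.c_[d1,-d2],o2-o1,rcond=None)[0];p,q=o1+s[0]*d1,o2+s[1]*d2
    return (p+q)/2,np.linalg.norm(p-q)
def proj(n,P):
    p=ctrl.camera_params(n);K=np.array([[p['fx'],0,p['cx']],[0,p['fy'],p['cy']],[0,0,1]])
    c=(np.array(P,float).reshape(-1,3)-p['pose'][:3,3])@p['pose'][:3,:3];c=c*[1,-1,-1]
    return cv2.projectPoints(c,np.zeros(3),np.zeros(3),K,p['D'])[0].reshape(-1,2)
def crop(im,x0,y0,x1,y1,s): return cv2.resize(im[y0:y1,x0:x1],None,fx=s,fy=s,interpolation=cv2.INTER_CUBIC)
E
python3 - <<'E'
from h import *
a=crop(cv2.imread('pics/top0.png'),230,200,310,320,5);b=crop(cv2.imread('pics/side0.png'),225,185,335,285,3.6)
H=max(a.shape[0],b.shape[0]);f=lambda i:cv2.copyMakeBorder(i,0,H-i.shape[0],0,0,0)
o=np.hstack([f(a),f(b)]);print(o.shape);cv2.imwrite('pics/c0.png',o)
E
```

```text
(600, 796, 3)
```

View pics/c0.png

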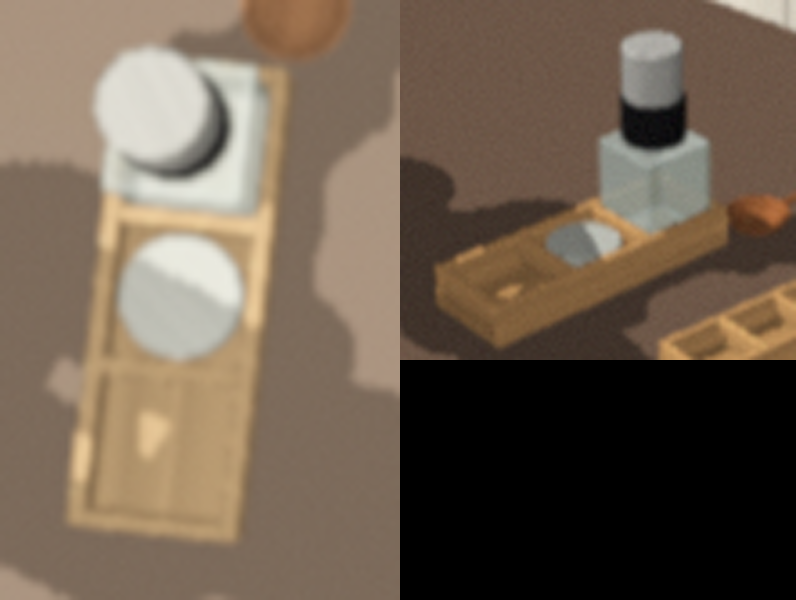

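```bash
python3 - <<'E'
from h import *
T=lambda x,y:(230+x/5-.4,200+y/5-.4)
S=lambda x,y:(225+(x-400)/3.6-.36,185+y/3.6-.36)
print('captop',tri(T(152,105),S(652,45)))
for n,a,b in(('BL',(67,522),(437,267)),('BR',(238,542),(497,320)),('TR',(288,67),(727,207))): print(n,tri(T(*a),S(*b)),onz('top',[T(*a)],.032))
c=onz('top',[T(67,522),T(238,542),T(288,67)],.032)
print(np.linalg.norm(c[0]-c[1]),np.linalg.norm(c[1]-c[2]))
u=(c[1]-c[2]);u/=np.linalg.norm(u)   # caddy +y
v=(c[1]-c[0]);v/=np.linalg.norm(v);print('yaw from long',np.arctan2(u[1],u[0]),'short',np.arctan2(v[1],v[0])+np.pi/2)
mid=(c[0]+c[2])/2;print('mid',mid,'mill',mid-u*.068,'pocket',mid+u*.068)
o=ctrl.get_obs();print(R.from_rotvec(o['tool_rot']).as_matrix())
E
```

```text
captop (array([0.6153, 0.111 , 0.1642]), np.float64(0.0008147612014004225))
BL (array([0.4482, 0.1624, 0.0329]), np.float64(0.002189430910840487)) [[0.4474 0.1633 0.032 ]]
BR (array([0.4402, 0.088 , 0.0253]), np.float64(0.0009717435866264007)) [[0.4403 0.0876 0.032 ]]
TR (array([0.6512, 0.0715, 0.0327]), np.float64(0.00015367407276878375)) [[0.6514 0.0715 0.032 ]]
0.07597578883943154 0.21175552296028793
yaw from long 3.0651665717047774 short -0.09335283638917691
mid [0.5494 0.1174 0.032 ] mill [0.6172 0.1122 0.032 ] pocket [0.4816 0.1226 0.032 ]
[[ 0.916  -0.0009  0.4012]
 [-0.4012 -0.0015  0.916 ]
 [-0.0002 -1.     -0.0018]]
```

Emit:
jog_arm([
  [20, 0, -10.6, 0, 0, 0],
  [40, 0, -21.2, 0, 0, 0],
  [43, 0, -22.8, 0, 0, 0],
  [43, 0, -22.8, 0, 0, 0],
  [43, 0, -22.8, 0, 0, 0],
  [43, 0, -22.8, 0, 0, 0],
  [43, 0, -22.8, 0, 0, 0],
  [43, 0, -22.8, 0, 0, 0],
  [43, 0, -22.8, 0, 0, 0],
  [43, 0, -22.8, 0, 0, 0],
  [40, 0, -21, 0, 0, 0],
  [20, 0, -11, 0, 0, 0],
], grip=75)

```text
t: 1.3
tool_pos: [0.5784, 0.1577, 0.2306]
tool_rot: [-1.547, 0.327, -0.326]
contact_force: [0.7, 0.6, 0.0]
opening: 0.0746
```

```bash
cat >> h.py <<'E'
def st(target=None):
    o=ctrl.get_obs();M=R.from_rotvec(o['tool_rot']).as_matrix()
    print('t',o['t'],'q',o['q'],'pos',o['tool_pos'],'F',o['contact_force'],'T',o['wrist_torque'],'open',o['opening']);print(M)
    # levelling turn in tool axes: bring tool y to world -z
    d=M.T@[0,0,-1];print('level turn',np.cross([0,1,0],d))
    if target is not None: print('shift mm (tool)',M.T@(np.array(target)-o['tool_pos'])*1000)
E
python3 - <<'E'
from h import *
st([.616,.1115,.23])
E
```

```text
t 1.3 q [ 0.1424 -0.0062  1.6739 -0.0007  1.4746 -1.0124] pos [0.5784 0.1577 0.2306] F [0.7183 0.5677 0.043 ] T [-0.0301  0.0023  0.0254] open 0.0746273135632427
[[ 0.9147 -0.0005  0.4041]
 [-0.4041 -0.0008  0.9147]
 [-0.0002 -1.     -0.001 ]]
level turn [ 0.001   0.     -0.0002]
shift mm (tool) [ 53.0382   0.6595 -27.0747]
```

Emit:
jog_arm([
  [30, 0, -15, 0, 0, 0],
  [23, 0, -12, 0, 0, 0],
  [0, 0, 0, 0, 0, 0],
  [0, 0, 0, 0, 0, 0],
])

```text
t: 1.7
tool_pos: [0.6144, 0.1146, 0.2305]
tool_rot: [-1.546, 0.326, -0.323]
contact_force: [-0.2, 0.3, 0.1]
opening: 0.0747
```

```bash
python3 - <<'E'
from h import *
st([.616,.1115,.149])
t=ctrl.get_image('top')[:,:,::-1];s=ctrl.get_image('side')[:,:,::-1]
cv2.imwrite('pics/top1.png',t);cv2.imwrite('pics/side1.png',s)
o=ctrl.get_obs()['tool_pos'];print(proj('side',[o,[.616,.1115,.1625]]))
cv2.imwrite('pics/c1.png',np.hstack([crop(t,220,190,320,310,4),crop(s,245,130,345,250,4)]))
E
```

```text
t 1.7 q [ 0.0652  0.0542  1.6127  0.0004  1.4763 -1.0919] pos [0.6144 0.1146 0.2305] F [-0.152   0.3125  0.067 ] T [ 0.0135  0.0328 -0.0097] open 0.07468105907086481
[[ 0.9156 -0.0016  0.4021]
 [-0.4021  0.0003  0.9156]
 [-0.0016 -1.     -0.0004]]
level turn [ 0.0004  0.     -0.0016]
shift mm (tool) [ 2.8547 81.5086 -2.1587]
[[292.3349 172.5366]
 [294.5515 197.6241]]
```

View pics/c1.png

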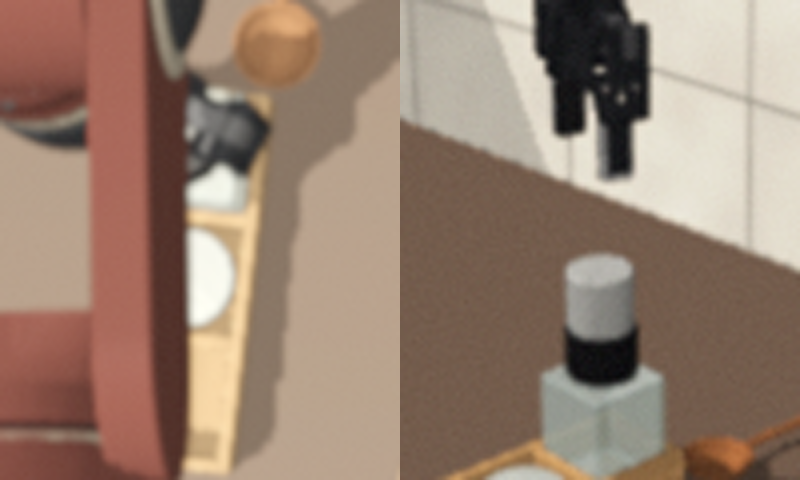

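Emit:
jog_arm([
  [3, 0, -2, 0, 0, 0],
  [0, 20, 0, 0, 0, 0],
  [0, 25, 0, 0, 0, 0],
  [0, 20, 0, 0, 0, 0],
  [0, 10, 0, 0, 0, 0],
  [0, 7, 0, 0, 0, 0],
  [0, 0, 0, 0, 0, 0],
  [0, 0, 0, 0, 0, 0],
])

```text
t: 2.6
tool_pos: [0.6173, 0.112, 0.1505]
tool_rot: [-1.546, 0.322, -0.325]
contact_force: [-0.6, -0.3, 0.4]
opening: 0.0752
```

Emit:
jog_arm([
  [0, 0, 0, 0, 0, 0],
  [0, 0, 0, 0, 0, 0],
  [0, 0, 0, 0, 0, 0],
  [0, 0, 0, 0, 0, 0],
  [0, 0, 0, 0, 0, 0],
  [0, 0, 0, 0, 0, 0],
], grip=35, grip_force=20)

```text
t: 3.2
tool_pos: [0.6175, 0.1121, 0.1508]
tool_rot: [-1.545, 0.322, -0.326]
contact_force: [-0.0, 1.5, 5.2]
opening: 0.041
```

```bash
python3 - <<'E'
from h import *
st()
s=ctrl.get_image('side')[:,:,::-1]
cv2.imwrite('pics/side2.png',s)
o=ctrl.get_obs()['tool_pos'];print(proj('side',[o]))
cv2.imwrite('pics/c2.png',crop(s,260,150,340,250,6))
E
```

```text
t 3.2 q [ 0.0609  0.1176  1.6813  0.0005  1.3401 -1.0973] pos [0.6175 0.1121 0.1508] F [-0.0278  1.4707  5.2011] T [ 0.2549  0.0462 -0.0057] open 0.04100485709036038
[[ 0.916   0.0025  0.4011]
 [-0.4011  0.0007  0.916 ]
 [ 0.0021 -1.      0.0016]]
level turn [-0.0016  0.      0.0021]
[[294.897  201.4931]]
```

View pics/c2.png

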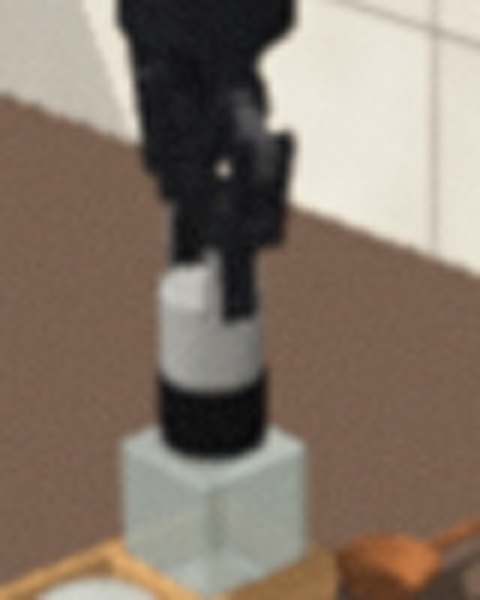

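```bash
python3 - <<'E'
from h import *
o=ctrl.get_obs();M=R.from_rotvec(o['tool_rot']).as_matrix();p=o['tool_pos'];z=M[:,2]
P=[p-z*.022+[0,0,.002],p-z*.034+[0,0,.002],np.r_[(p-z*.022)[:2],.163],[.616,.1115,.163]]
print((proj('side',P)-[260,150])*6)
E
```

```text
[[227.9918 325.3163]
 [238.4018 336.7793]
 [227.589  303.4352]
 [207.2864 284.6779]]
```

Emit:
jog_arm([
  [0, 0, 0, 0, 0, 0],
  [0, 0, 0, 0, 0, 0],
  [0, 0, 0, 0, 0, 0],
  [0, 2, 0, -0.0016, 0, 0.002],
  [0, 2, 0, 0, 0, 0],
  [0, 0, 0, 0, 0, 0],
], grip=60)

```text
t: 3.85
tool_pos: [0.6162, 0.1117, 0.1445]
tool_rot: [-1.548, 0.327, -0.321]
contact_force: [-0.5, -0.5, -0.3]
opening: 0.06
```

Emit:
jog_arm([
  [0, 0, 0, 0, 0, 0],
  [0, 0, 0, 0, 0, 0],
  [0, 0, 0, 0, 0, 0],
  [0, 0, 0, 0, 0, 0],
  [0, 0, 0, 0, 0, 0],
  [0, 0, 0, 0, 0, 0],
], grip=35, grip_force=25)

```text
t: 4.45
tool_pos: [0.6168, 0.1118, 0.1455]
tool_rot: [-1.548, 0.325, -0.322]
contact_force: [-0.2, -0.0, 0.6]
opening: 0.0425
```

Emit:
jog_arm([
  [0, -2, 0, 0, 0, 0],
  [0, -4, 0, 0, 0, 0],
  [0, -6, 0, 0, 0, 0],
  [0, -8, 0, 0, 0, 0],
  [0, -10, 0, 0, 0, 0],
  [0, -10, 0, 0, 0, 0],
  [0, -10, 0, 0, 0, 0],
  [0, -10, 0, 0, 0, 0],
  [0, 0, 0, 0, 0, 0],
  [0, 0, 0, 0, 0, 0],
])

```text
t: 5.45
tool_pos: [0.6169, 0.1118, 0.2057]
tool_rot: [-1.547, 0.325, -0.323]
contact_force: [-0.4, -1.0, -0.4]
opening: 0.0424
```

```bash
python3 - <<'E'
from h import *
st([.481,.1225,.205])
s=ctrl.get_image('side')[:,:,::-1]
cv2.imwrite('pics/side3.png',s)
cv2.imwrite('pics/c3.png',crop(s,260,130,340,250,5))
E
```

```text
t 5.45 q [ 0.0609  0.075   1.6326 -0.0005  1.4358 -1.097 ] pos [0.6169 0.1118 0.2057] F [-0.3717 -0.9899 -0.4388] T [-0.027   0.0308 -0.0045] open 0.042449795826338635
[[ 0.916  -0.0018  0.4012]
 [-0.4012 -0.0006  0.916 ]
 [-0.0014 -1.     -0.0013]]
level turn [ 0.0013  0.     -0.0014]
shift mm (tool) [-128.7761    0.9398  -44.7744]
```

View pics/c3.png

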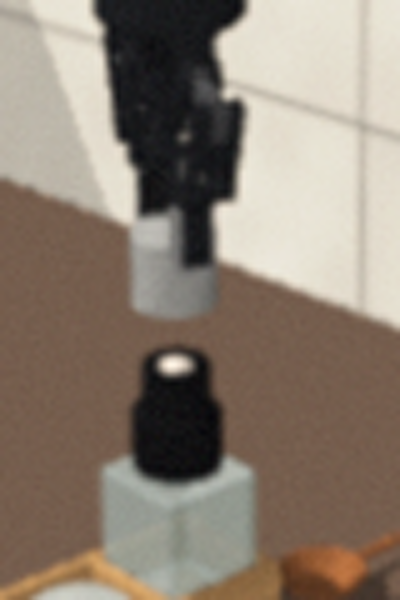

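```bash
python3 - <<'E'
from h import *
o=ctrl.get_obs();M=R.from_rotvec(o['tool_rot']).as_matrix();p=o['tool_pos'];z=M[:,2]
for d in(.022,.03,.036):
  for h in(0,.004,.008,.012): print(d,h,(proj('side',[p-z*d+[0,0,h]])-[260,130])*5)
C=p+[0,0,.017]
print('cap top/bot', (proj('side',[C,C-[0,0,.04]])-[260,130])*5)
st()
E
python3 -c "
import cv2;s=cv2.imread('pics/side3.png');cv2.imwrite('pics/c3b.png',cv2.convertScaleAbs(cv2.resize(s[165:200,280:312],None,fx=16,fy=16,interpolation=cv2.INTER_NEAREST),alpha=1.8,beta=10))"
```

```text
0.022 0 [[187.3789 277.102 ]]
0.022 0.004 [[187.2443 269.7063]]
0.022 0.008 [[187.1095 262.291 ]]
0.022 0.012 [[186.9746 254.856 ]]
0.03 0 [[193.2393 283.0546]]
0.03 0.004 [[193.1119 275.6301]]
0.03 0.008 [[192.9844 268.1856]]
0.03 0.012 [[192.8567 260.7214]]
0.036 0 [[197.6728 287.5583]]
0.036 0.004 [[197.551 280.112]]
0.036 0.008 [[197.429  272.6457]]
0.036 0.012 [[197.307  265.1593]]
cap top/bot [[170.9033 229.8052]
 [172.4383 302.7388]]
t 5.5 q [ 0.0609  0.0755  1.6333 -0.0006  1.4358 -1.0969] pos [0.6166 0.1118 0.205 ] F [ 0.1513 -0.0323 -0.8939] T [-0.0298  0.0113  0.0341] open 0.04275554152634254
[[ 0.916  -0.003   0.4012]
 [-0.4012 -0.0007  0.916 ]
 [-0.0025 -1.     -0.0019]]
level turn [ 0.0019  0.     -0.0025]
```

View pics/c3b.png

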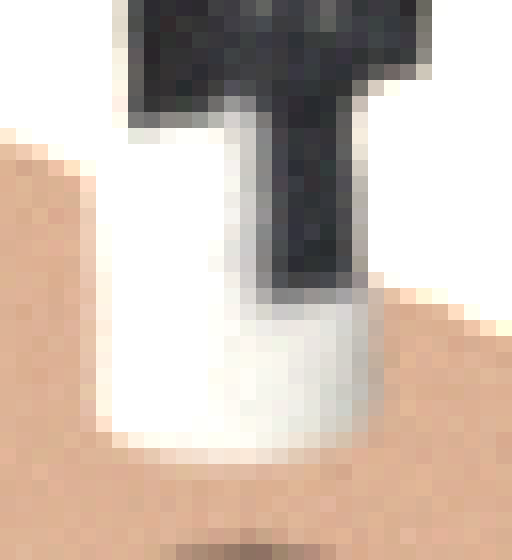

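Emit:
jog_arm([
  [-8, 0, -2.8, 0.001, 0, -0.002],
  [-16, 0, -5.6, 0, 0, 0],
  [-24, 0, -8.3, 0, 0, 0],
  [-24, 0, -8.3, 0, 0, 0],
  [-24, 0, -8.3, 0, 0, 0],
  [-18, 0, -6.2, 0, 0, 0],
  [-10, 0, -3.5, 0, 0, 0],
  [-4, 0, -1.4, 0, 0, 0],
  [0, 0, 0, 0, 0, 0],
  [0, 0, 0, 0, 0, 0],
])

```text
t: 6.5
tool_pos: [0.4822, 0.1224, 0.2054]
tool_rot: [-1.547, 0.324, -0.324]
contact_force: [-0.6, 0.2, -0.5]
opening: 0.0427
```

Emit:
jog_arm([
  [0, 8, 0, 0, 0, 0],
  [0, 16, 0, 0, 0, 0],
  [0, 25, 0, 0, 0, 0],
  [0, 25, 0, 0, 0, 0],
  [0, 25, 0, 0, 0, 0],
  [0, 20, 0, 0, 0, 0],
  [0, 10, 0, 0, 0, 0],
  [0, 6, 0, 0, 0, 0],
  [0, 0, 0, 0, 0, 0],
  [0, 0, 0, 0, 0, 0],
])

```text
t: 7.5
tool_pos: [0.4824, 0.1225, 0.0711]
tool_rot: [-1.547, 0.323, -0.325]
contact_force: [-0.4, -0.5, 0.6]
opening: 0.0427
```

```bash
python3 - <<'E'
from h import *
st([.4815,.1225,.029])
s=ctrl.get_image('side')[:,:,::-1]
cv2.imwrite('pics/side4.png',s);cv2.imwrite('pics/top4.png',ctrl.get_image('top')[:,:,::-1])
cv2.imwrite('pics/c4.png',crop(s,220,190,320,290,6))
E
```

```text
t 7.5 q [ 0.0993 -0.0962  2.0408 -0.0006  1.1958 -1.0584] pos [0.4824 0.1225 0.0711] F [-0.4299 -0.548   0.5877] T [-0.0061  0.0224  0.0608] open 0.04274840095928345
[[ 0.916   0.0012  0.4012]
 [-0.4012 -0.0004  0.916 ]
 [ 0.0013 -1.      0.0001]]
level turn [-0.0001  0.      0.0013]
shift mm (tool) [-0.8968 42.1216 -0.3658]
```

View pics/c4.png

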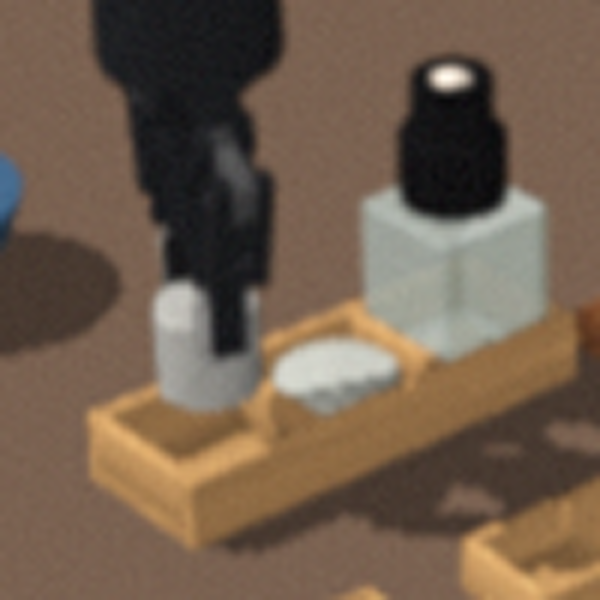

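```bash
python3 - <<'E'
from h import *
f=lambda P:(proj('side',P)-[220,190]+.4)*6
o=ctrl.get_obs()['tool_pos']
print('cap top,bot pred',f([o+[0,0,.017],o-[0,0,.023]]))
u=np.array([np.cos(3.06),np.sin(3.06),0]);v=np.array([u[1],-u[0],0])
c=np.array([.4815,.1225,.032])
k=[c+s*u*.0305+t*v*.0305 for s,t in((1,1),(1,-1),(-1,-1),(-1,1))]
print('inner corners pred',f(k)); 
k=[c+u*.0375+t*v*.0375 for t in(1,-1)]; print('outer',f(k))
print('jar shoulder',f([[.617,.112,.086]]))
s=cv2.imread('pics/side4.png');cv2.imwrite('pics/c4b.png',cv2.resize(s[230:285,230:275],None,fx=10,fy=10,interpolation=cv2.INTER_NEAREST))
E
```

```text
cap top,bot pred [[204.9041 302.8231]
 [210.4331 385.9076]]
inner corners pred [[109.7819 417.8653]
 [194.7973 475.781 ]
 [312.1792 423.6936]
 [225.694  368.7052]]
outer [[ 86.7367 417.19  ]
 [191.0401 488.8343]]
jar shoulder [[453.9996 206.0541]]
```

View pics/c4b.png

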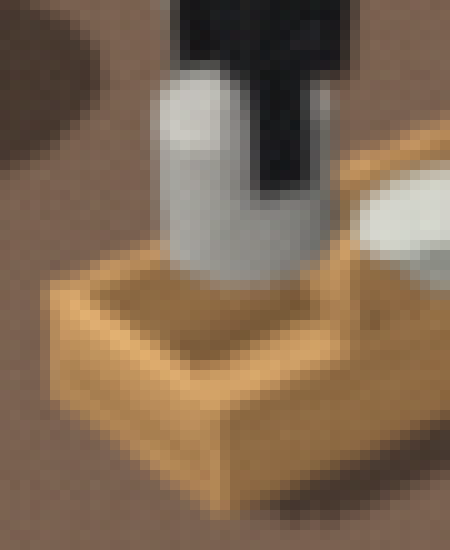

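Emit:
jog_arm([
  [-1, 8, 0, 0, 0, 0],
  [0, 8, 0, 0, 0, 0],
  [0, 5, 0, 0, 0, 0],
  [0, 3, 0, 0, 0, 0],
  [0, 3, 0, 0, 0, 0],
  [0, 3, 0, 0, 0, 0],
  [0, 0, 0, 0, 0, 0],
  [0, 0, 0, 0, 0, 0],
])

```text
t: 8.4
tool_pos: [0.4808, 0.1228, 0.0404]
tool_rot: [-1.547, 0.324, -0.324]
contact_force: [-0.2, 0.2, -0.1]
opening: 0.0427
```

```bash
python3 - <<'E'
from h import *
st([.4815,.1225,.029])
print(onz('top',[(230+167/5-.4,200+445/5-.4)],.032))
E
```

```text
t 8.4 q [ 0.1003 -0.0514  2.0574 -0.0006  1.1358 -1.0574] pos [0.4808 0.1228 0.0404] F [-0.186   0.1899 -0.0784] T [-0.0028 -0.0186  0.0235] open 0.04268925859198117
[[ 0.916  -0.0002  0.4011]
 [-0.4011 -0.0006  0.916 ]
 [ 0.0001 -1.     -0.0006]]
level turn [ 0.0006 -0.      0.0001]
shift mm (tool) [ 0.7375 11.3865 -0.0224]
[[0.482  0.1203 0.032 ]]
```

Emit:
jog_arm([
  [0, 2, 0, 0, 0, 0],
  [0, 2, 0, 0, 0, 0],
  [0, 2, 0, 0, 0, 0],
  [0, 1, 0, 0, 0, 0],
  [0, 1, 0, 0, 0, 0],
  [0, 0, 0, 0, 0, 0],
  [0, 0, 0, 0, 0, 0],
])

```text
t: 9.1
tool_pos: [0.4808, 0.1228, 0.0324]
tool_rot: [-1.547, 0.324, -0.324]
contact_force: [0.6, -0.5, -0.1]
opening: 0.0426
```

Emit:
jog_arm([
  [0, 1, 0, 0, 0, 0],
  [0, 1, 0, 0, 0, 0],
  [0, 0, 0, 0, 0, 0],
])

```text
t: 9.4
tool_pos: [0.4806, 0.1228, 0.0302]
tool_rot: [-1.547, 0.324, -0.324]
contact_force: [-0.0, 0.8, -1.0]
opening: 0.0425
```

Emit:
jog_arm([
  [0, 1, 0, 0, 0, 0],
  [0, 0, 0, 0, 0, 0],
])

```text
t: 9.6
tool_pos: [0.4809, 0.1229, 0.0294]
tool_rot: [-1.547, 0.324, -0.324]
contact_force: [0.2, -0.0, 0.4]
opening: 0.0425
```

Emit:
jog_arm([
  [0, 1, 0, 0, 0, 0],
  [0, 0, 0, 0, 0, 0],
])

```text
t: 9.8
tool_pos: [0.481, 0.123, 0.0286]
tool_rot: [-1.547, 0.324, -0.324]
contact_force: [0.1, 0.7, 1.6]
opening: 0.0425
```

Emit:
jog_arm([
  [0, 0.7, 0, 0, 0, 0],
  [0, 0, 0, 0, 0, 0],
])

```text
t: 10.0
tool_pos: [0.4811, 0.123, 0.0284]
tool_rot: [-1.547, 0.324, -0.324]
contact_force: [-1.1, 1.2, 4.9]
opening: 0.0428
```

```bash
python3 - <<'E'
from h import *
st()
s=ctrl.get_image('side')
cv2.imwrite('pics/c5.png',crop(s[:,:,::-1],230,220,290,285,9))
E
```

```text
t 10.0 q [ 0.1005 -0.0309  2.0612 -0.0004  1.1112 -1.0574] pos [0.4811 0.123  0.0284] F [-1.1079  1.2029  4.9056] T [ 0.0474  0.3265 -0.0256] open 0.042838564016375806
[[ 0.916   0.0001  0.4011]
 [-0.4011 -0.0003  0.916 ]
 [ 0.0002 -1.     -0.0003]]
level turn [ 0.0003 -0.      0.0002]
```

View pics/c5.png

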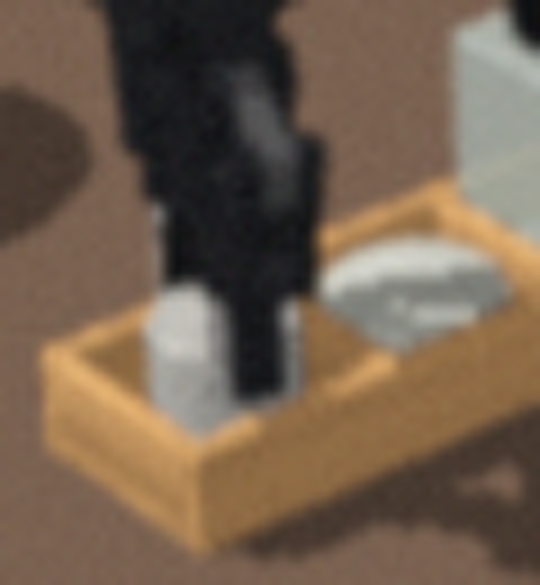

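Emit:
jog_arm([
  [0, -0.4, 0, 0, 0, 0],
  [0, 0, 0, 0, 0, 0],
  [0, 0, 0, 0, 0, 0],
  [0, 0, 0, 0, 0, 0],
], grip=58)

```text
t: 10.45
tool_pos: [0.4804, 0.1226, 0.0276]
tool_rot: [-1.548, 0.325, -0.323]
contact_force: [0.5, -0.2, 0.0]
opening: 0.0582
```

Emit:
jog_arm([
  [0, -2, 0, 0, 0, 0],
  [0, -4, 0, 0, 0, 0],
  [0, -6, 0, 0, 0, 0],
  [0, -10, 0, 0, 0, 0],
  [0, -18, 0, 0, 0, 0],
  [0, -20, 0, 0, 0, 0],
  [0, -30, 0, 0, 0, 0],
  [0, -30, 0, 0, 0, 0],
  [0, -30, 0, 0, 0, 0],
  [0, -20, 0, 0, 0, 0],
  [0, -10, 0, 0, 0, 0],
  [0, 0, 0, 0, 0, 0],
])

```text
t: 11.65
tool_pos: [0.4818, 0.123, 0.2103]
tool_rot: [-1.546, 0.321, -0.327]
contact_force: [-0.3, -0.8, -1.3]
opening: 0.058
```

```bash
python3 - <<'E'
from h import *
st([.6165,.1117,.205])
s=ctrl.get_image('side')
cv2.imwrite('pics/c6.png',crop(s[:,:,::-1],225,180,325,285,6))
E
```

```text
t 11.65 q [ 0.1005 -0.2493  1.929  -0.0005  1.4583 -1.0574] pos [0.4818 0.123  0.2103] F [-0.3422 -0.8149 -1.2578] T [ 0.058  -0.0151  0.0281] open 0.05800966255771037
[[ 0.916   0.0037  0.4011]
 [-0.4011 -0.0002  0.916 ]
 [ 0.0034 -1.      0.0013]]
level turn [-0.0013  0.      0.0034]
shift mm (tool) [127.9382   5.8092  43.6667]
```

View pics/c6.png

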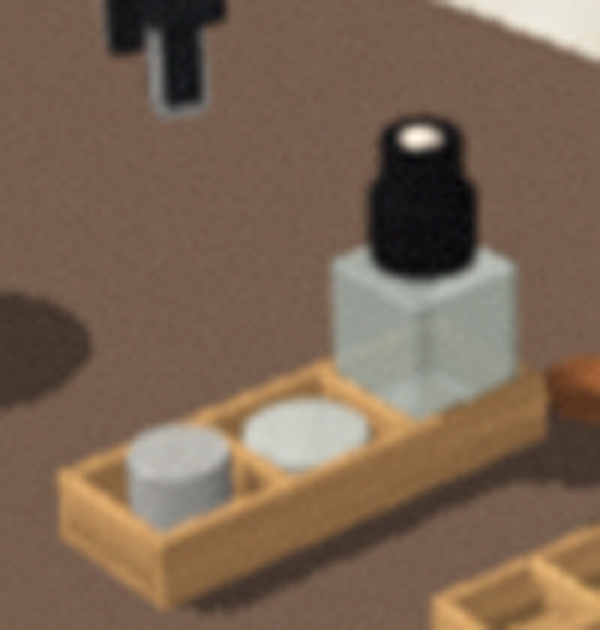

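Emit:
jog_arm([
  [8, 0, 2.8, -0.001, 0, 0.003],
  [16, 0, 5.4, 0, 0, 0],
  [24, 0, 8.2, 0, 0, 0],
  [24, 0, 8.2, 0, 0, 0],
  [24, 0, 8.2, 0, 0, 0],
  [18, 0, 6.1, 0, 0, 0],
  [10, 0, 3.4, 0, 0, 0],
  [4, 0, 1.4, 0, 0, 0],
  [0, 0, 0, 0, 0, 0],
  [0, 0, 0, 0, 0, 0],
], grip=76)

```text
t: 12.7
tool_pos: [0.6149, 0.1117, 0.2072]
tool_rot: [-1.548, 0.327, -0.32]
contact_force: [-0.5, -0.7, -0.2]
opening: 0.0761
```

```bash
python3 - <<'E'
from h import *
st([.6165,.1117,.0955])
E
```

```text
t 12.7 q [ 0.0607  0.071   1.6343  0.      1.4407 -1.0975] pos [0.6149 0.1117 0.2072] F [-0.4775 -0.7071 -0.2387] T [-0.0495 -0.0102 -0.0099] open 0.07605931275334608
[[ 0.9161 -0.0044  0.401 ]
 [-0.401  -0.0003  0.9161]
 [-0.0039 -1.     -0.002 ]]
level turn [ 0.002   0.     -0.0039]
shift mm (tool) [  1.8678 111.7004   0.8242]
```

Emit:
jog_arm([
  [1.5, 10, 0.5, 0.001, 0, -0.002],
  [0, 18, 0, 0, 0, 0],
  [0, 20, 0, 0, 0, 0],
  [0, 20, 0, 0, 0, 0],
  [0, 18, 0, 0, 0, 0],
  [0, 14, 0, 0, 0, 0],
  [0, 7, 0, 0, 0, 0],
  [0, 4, 0, 0, 0, 0],
  [0, 0, 0, 0, 0, 0],
  [0, 0, 0, 0, 0, 0],
])

```text
t: 13.7
tool_pos: [0.6177, 0.1115, 0.0976]
tool_rot: [-1.546, 0.323, -0.324]
contact_force: [0.1, -0.3, 0.4]
opening: 0.0759
```

```bash
python3 - <<'E'
from h import *
st([.6165,.1117,.0955])
E
```

```text
t 13.7 q [ 0.0601  0.173   1.7147 -0.0001  1.2535 -1.0978] pos [0.6177 0.1115 0.0976] F [ 0.078  -0.2561  0.3605] T [-0.0156 -0.0023  0.0363] open 0.07588641966225508
[[ 0.916   0.0004  0.4012]
 [-0.4012 -0.      0.916 ]
 [ 0.0004 -1.      0.0001]]
level turn [-0.0001  0.      0.0004]
shift mm (tool) [-1.138   2.0613 -0.2731]
```

Emit:
jog_arm([
  [-1, 1, -0.3, 0, 0, 0],
  [0, 0, 0, 0, 0, 0],
  [0, 0, 0, 0, 0, 0],
  [0, 0, 0, 0, 0, 0],
  [0, 0, 0, 0, 0, 0],
  [0, 0, 0, 0, 0, 0],
  [0, 0, 0, 0, 0, 0],
], grip=35, grip_force=70)

```text
t: 14.4
tool_pos: [0.6166, 0.1119, 0.0966]
tool_rot: [-1.546, 0.323, -0.324]
contact_force: [-0.8, 2.6, 5.0]
opening: 0.0459
```

```bash
python3 - <<'E'
from h import *
st()
E
```

```text
t 14.4 q [ 0.0606  0.1719  1.7176  0.0005  1.2516 -1.0976] pos [0.6166 0.1119 0.0966] F [-0.8402  2.6351  5.018 ] T [ 0.3686  0.0252 -0.0105] open 0.04590162957641473
[[ 0.916   0.0005  0.4011]
 [-0.4011  0.0005  0.916 ]
 [ 0.0002 -1.      0.0007]]
level turn [-0.0007  0.      0.0002]
```

Emit:
jog_arm([
  [0, 0, 0, 0, -0.05, 0],
  [0, 0, 0, 0, -0.1, 0],
  [0, -0.1, 0, 0, -0.1, 0],
  [0, -0.2, 0, 0, -0.1, 0],
  [0, -0.2, 0, 0, -0.1, 0],
  [0, 0, 0, 0, 0, 0],
])

```text
t: 15.0
tool_pos: [0.6168, 0.1115, 0.0971]
tool_rot: [-1.571, -0.031, 0.03]
contact_force: [0.5, 1.0, 4.7]
opening: 0.0464
```

```bash
python3 - <<'E'
from h import *
st()
E
```

```text
t 15.0 q [ 0.0604  0.1714  1.7173 -0.0006  1.2519 -1.5493] pos [0.6168 0.1115 0.0971] F [0.4757 0.9827 4.7143] T [ 0.1205 -0.1484  0.0493] open 0.04638623991172927
[[ 0.9992  0.001  -0.0391]
 [ 0.0391 -0.0005  0.9992]
 [ 0.001  -1.     -0.0005]]
level turn [ 0.0005 -0.      0.001 ]
```

Emit:
jog_arm([
  [0, -0.2, 0, 0, -0.1, 0],
  [0, -0.2, 0, 0, -0.1, 0],
  [0, -0.2, 0, 0, -0.1, 0],
  [0, -0.2, 0, 0, -0.1, 0],
  [0, 0, 0, 0, 0, 0],
])

```text
t: 15.5
tool_pos: [0.6165, 0.1112, 0.0976]
tool_rot: [-1.544, -0.344, 0.344]
contact_force: [0.4, 0.4, 4.1]
opening: 0.0463
```

```bash
python3 - <<'E'
from h import *
st()
E
```

```text
t 15.5 q [ 0.0601  0.1706  1.7173 -0.0008  1.2538 -1.949 ] pos [0.6165 0.1112 0.0976] F [0.3742 0.3704 4.0973] T [ 0.0312 -0.0385  0.0637] open 0.046295052535745694
[[ 0.9054 -0.0001 -0.4246]
 [ 0.4246 -0.0008  0.9054]
 [-0.0004 -1.     -0.0007]]
level turn [ 0.0007  0.     -0.0004]
```

Emit:
jog_arm([
  [0, -0.2, 0, 0, -0.1, 0],
  [0, -0.1, 0, 0, -0.1, 0],
  [0, 0, 0, 0, -0.1, 0],
  [0, 0, 0, 0, -0.1, 0],
  [0, 0, 0, 0, 0, 0],
  [0, 0, 0, 0, 0, 0],
])

```text
t: 16.1
tool_pos: [0.6164, 0.1113, 0.0977]
tool_rot: [-1.471, -0.652, 0.653]
contact_force: [-0.2, -0.2, 4.6]
opening: 0.0461
```

```bash
python3 - <<'E'
from h import *
st()
s=ctrl.get_image('side')[:,:,::-1];cv2.imwrite('pics/side7.png',s)
E
```

```text
t 16.1 q [ 0.0602  0.1705  1.7173 -0.0007  1.2539 -2.3455] pos [0.6164 0.1113 0.0977] F [-0.2251 -0.2022  4.6091] T [-0.0673 -0.16    0.0574] open 0.046077416259910936
[[ 0.6711 -0.0001 -0.7414]
 [ 0.7414 -0.0007  0.6711]
 [-0.0006 -1.     -0.0004]]
level turn [ 0.0004  0.     -0.0006]
```

Emit:
jog_arm([
  [0, -1, 0, 0, 0, 0],
  [0, -1, 0, 0, 0, 0],
  [0, -1, 0, 0, 0, 0],
  [0, 0, 0, 0, 0, 0],
  [0, 0, 0, 0, 0, 0],
])

```text
t: 16.65
tool_pos: [0.6153, 0.1116, 0.0994]
tool_rot: [-1.469, -0.652, 0.656]
contact_force: [0.8, 0.2, -1.3]
opening: 0.0463
```

Emit:
jog_arm([
  [0, -0.5, 0, 0, 0, 0],
  [0, 0, 0, 0, 0, 0],
  [0, 0, 0, 0, 0, 0],
])

```text
t: 16.95
tool_pos: [0.6158, 0.1115, 0.1007]
tool_rot: [-1.47, -0.653, 0.655]
contact_force: [-0.8, 1.0, -1.1]
opening: 0.0462
```

Emit:
jog_arm([
  [0, -2, 0, 0, 0, 0],
  [0, -3, 0, 0, 0, 0],
  [0, -4, 0, 0, 0, 0],
  [0, -5, 0, 0, 0, 0],
  [0, -6, 0, 0, 0, 0],
  [0, -6, 0, 0, 0, 0],
  [0, -5, 0, 0, 0, 0],
  [0, -4, 0, 0, 0, 0],
  [0, -3, 0, 0, 0, 0],
  [0, -2, 0, 0, 0, 0],
  [0, 0, 0, 0, 0, 0],
  [0, 0, 0, 0, 0, 0],
])

```text
t: 18.15
tool_pos: [0.6159, 0.1116, 0.1405]
tool_rot: [-1.47, -0.653, 0.655]
contact_force: [-0.4, 0.2, -1.0]
opening: 0.0464
```

```bash
python3 - <<'E'
from h import *
st([.6166,.1115,.1415])
s=ctrl.get_image('side')[:,:,::-1];t=ctrl.get_image('top')[:,:,::-1]
cv2.imwrite('pics/side8.png',s);cv2.imwrite('pics/top8.png',t)
cv2.imwrite('pics/c8.png',np.hstack([crop(s,225,160,345,285,4.5)[:560],np.zeros((560,2,3),np.uint8)]))
E
```

```text
t 18.15 q [ 0.0604  0.126   1.6903 -0.0001  1.3269 -2.3476] pos [0.6159 0.1116 0.1405] F [-0.4257  0.1867 -0.9999] T [ 0.0167 -0.0272 -0.0041] open 0.04640289376234362
[[ 0.6695 -0.0016 -0.7428]
 [ 0.7428 -0.0002  0.6695]
 [-0.0012 -1.      0.0011]]
level turn [-0.0011  0.     -0.0012]
shift mm (tool) [ 0.4365 -1.0194 -0.5654]
```

View pics/c8.png

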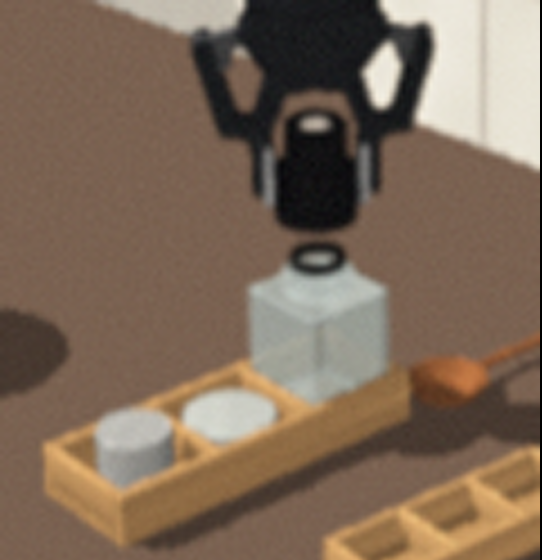

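```bash
python3 -c "
from station import ctrl
print(ctrl.finish_job())"
```

```text
the job is handed in; nothing more can be done
None
```

The mill is open: the cap is in the caddy's empty compartment, and the gripper is holding the head level over the jar. I handed the job in at about 18 s of the 54 s allowed.

- **Dust cap:** I gripped it once, saw the grip was shallow, and regripped 4 mm lower before lifting it. I lowered it until the force reading showed contact (about 5 N) at the height expected for the compartment floor, then released it. It stands upright, open end down.
- **Grinder head:** I gripped it at 70 N and turned it 1.25 rad counter-clockwise, then stopped turning and lifted. The vertical force was then about -1 N. That fits the 70 g head alone, so the jar was not being lifted.
- **Final state:** The last picture shows the jar down in its compartment with its mouth free, and the cap, tin and spoon unmoved. The gap to the mouth is about 24 mm by both picture and arm position, and the tool is level to about 0.002 rad.

**Checks that were unclear or disagreed:**
- The gripper opening read about 2 mm less than the stated diameters of both the cap and the head.
- The fingertip height judged from the picture was 3 mm or more off the arm's figure.
- The wrist torque was close to zero at each pause in the turn, so it neither confirmed nor ruled out slipping. The clean lift is what showed the threads had let go.
- I did not check the mug and bowl in the last picture; the arm's path stayed clear of them.

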